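Work a stuck welding electrode loose and tip it into the scrap tray

TASK

The worn copper electrode has seized in the leaning sprung holder: grip it in line with the holder, twist it one way and back again while pulling gently along its own axis, so that it works loose without the spring-mounted collet head being dragged far up its rail (a straight yank does that). Lay the freed electrode in the tipping scoop and let go of it, then push the red-knobbed lever over until the scoop dumps it into the grey scrap tray underneath, and let the scoop swing back. Leave the pliers, the tape roll and the two spare electrodes where they are.

Things in the scene. Friction and masses are not known exactly. Their poses are not given: they have to be found in the camera images.
- worn_electrode: The stuck copper electrode, loose, 63.5 mm long, about 90 g. Origin at the centre of its tail end, z along its axis to the domed tip. Round tail 14 mm across from z = 0 to 24 mm; square shank 18 x 18 mm (faces square to its x and y, grip either pair) from z = 24 to 52 mm; dome above. At the start its tail stands 16 mm deep in the collet mouth, its axes parallel to the mouth's.
- electrode_middle (a point): Point on the electrode's axis near its middle, 30 mm from the tail end. Spring jaws grip only the lowest 11 mm of the tail, by friction: a straight pull needs 27 to 42 N. While it is being turned about its axis (0.2 to 0.3 N m), a pull of 10 to 18 N makes it creep out, 1 to 2 mm per half radian of twist. It is free once drawn about 12 mm out.
- collet_mouth (a point): Centre of the round mouth in the square top (44 x 44 mm) of the grey collet head that holds the electrode; moves with the head. z points out of the mouth along the leaning axis: 31.5 degrees from vertical, towards the holder's -x (the robot's side); y is level. The electrode's square shank starts 8 mm above it; nothing else stands higher than the mouth round there.
- collet_head (a joint): How far the collet head has been dragged up its leaning rail, m; 0 at rest. It is sprung: it starts to rise at about 7 N of pull and then rises 1 mm per N, and springs back. It must not go beyond 0.015 (15 mm).
- holder: The fixed blue and steel holder with its leaning rail; base 120 x 90 x 10 mm, its centre 42 mm to the +x side of the origin. Origin on the bench under the collet, x horizontal and away from the side to which the electrode leans, z up.
- dump_stand: The fixed stand of the tipping scoop: steel base 135 x 132 x 6 mm with two blue uprights 124 mm high, 120 mm apart. Origin on the bench at the base's centre, x the way the scoop dumps (away from the robot, give or take its yaw), z up.
- scoop_hinge (a point): Middle of the scoop's hinge line, on the stand, 112 mm above the bench; the hinge runs along the stand's y.
- dump_scoop (a joint): Tipping angle of the scoop, rad: 0 upright and ready, 1.45 fully tipped; the lever turns with it. A spring holds it at 0 and brings it back when let go; pushing the knob takes about 2 to 5 N. It empties from about 1.1 on; push to 1.3 or more.
- scoop_floor (a point): Middle of the scoop's floor, on top of it; moves with the scoop. The aluminium scoop is 105 mm long (stand's x), 70 mm wide inside and open at its +x end; at rest its floor slopes 17 degrees down to the back wall at its -x end, so that a thing laid in it stays; side and back walls rise 43 mm from the floor.
- lever_knob (a point): Centre of the red ball knob, 22 mm across, at the end of the scoop's lever, an 8 mm rod 70 mm long from the hinge line, 85 mm to the -y side of the stand's middle. At rest it leans 40 degrees back from vertical (to the stand's -x); pushed from its -x side it swings over the top towards the stand's +x as the scoop tips.
- tray_floor (a point): Centre of the inner floor of the grey scrap tray under the scoop, fixed on the stand; axes as the stand's. Inside 76 mm (x) by 96 mm (y), walls 26 mm above the floor.
- pliers: Red-handled pliers lying between the two devices, 179 x 55 x 18 mm, long along its x; a bystander. Origin at the centre of the underside.
- tape_roll: Amber tape roll lying flat at the left, 86 mm across, 20 mm high; a bystander. Origin at the centre of the underside.
- spare_electrode_1: Spare copper electrode standing at the back, 18 mm in diameter, 50 mm high; a bystander. Origin at the centre of its foot.
- spare_electrode_2: Spare copper electrode standing at the back, 18 mm in diameter, 42 mm high; a bystander. Origin at the centre of its foot.

How it is judged:
On the way, in this order (a step that is already met when the one before it is completed fails the run):
1. the electrode is turned at least 12 degrees about its axis while still in the collet (z of worn_electrode in the frame of collet_mouth below -0.003 m and angle between the x axis of worn_electrode and the x axis of collet_mouth, either way round above 0.21 rad).
2. it is turned back to within 6 degrees of where it was, still in the collet (z of worn_electrode in the frame of collet_mouth below -0.003 m and angle between the x axis of worn_electrode and the x axis of collet_mouth, either way round below 0.105 rad).
3. the electrode is pulled clear of the collet (z of worn_electrode in the frame of collet_mouth above 0.006 m).
4. the electrode lies in the upright scoop, released (x of electrode_middle in the frame of scoop_floor between -0.06 and 0.06 m and y of electrode_middle in the frame of scoop_floor between -0.036 and 0.036 m and z of electrode_middle in the frame of scoop_floor between -0.02 and 0.05 m and contact force between the fingers and worn_electrode below 0.1 N and value of joint dump_scoop below 0.15 rad), for 0.2 s.
5. the scoop is tipped over (value of joint dump_scoop above 1.1 rad).
At the end, for the whole second after the job is handed in: The electrode lies at rest in the grey scrap tray (its middle within the tray's walls and less than 40 mm above the tray's floor), let go, and the scoop has swung back to within 0.1 rad of upright (x of electrode_middle in the frame of tray_floor between -0.042 and 0.042 m and y of electrode_middle in the frame of tray_floor between -0.05 and 0.05 m and z of electrode_middle in the frame of tray_floor between -0.005 and 0.04 m and value of joint dump_scoop below 0.1 rad and linear speed of worn_electrode below 0.03 m/s); the robot touches nothing.
It fails at once if the collet head is dragged more than 15 mm up its rail (value of joint collet_head above 0.015 m).
It fails at once if the pliers is moved more than 30 mm (distance of pliers from where it was at the start of the episode above 0.03 m).
It fails at once if the tape roll is moved more than 30 mm (distance of tape_roll from where it was at the start of the episode above 0.03 m).
It fails at once if the spare electrode 1 is moved more than 30 mm (distance of spare_electrode_1 from where it was at the start of the episode above 0.03 m).
It fails at once if the spare electrode 2 is moved more than 30 mm (distance of spare_electrode_2 from where it was at the start of the episode above 0.03 m).
It also fails if it takes over 69 s, if anything falls off the work surface, if the arm or the gripper's body presses on something with over 40 N, if the wrist force passes 120 N, or if a joint passes its speed limit or range.

ROBOT

A 6-joint arm with a two-finger parallel gripper is mounted at the origin on a cart in front of the work surface, level with it; the furniture and walls round the work are solid. World frame = base frame: x ahead of the robot, y to its left, z up, the work surface at z = 0. Lengths are in m, angles in rad, forces in N, time in s.
With the tool pointing down it reaches from about 0.35 to 0.85 m from the base axis. Payload 8.1 kg.
Tool frame: the origin (TCP) lies between the finger pads; the fingertips stand 8 mm ahead of it and the grasp point (between the pads) lies 11 mm behind it; z points along the fingers, y is the line along which they close (so a half turn about z gives the same grasp; the last joint's range is limited). The gripper opens to 93 mm and grips with 3 to 60 N. Pads are 15 mm wide; open, the fingers measure 128 mm over their backs; the gripper's body (75 mm by 188 mm) begins 65 mm behind the grasp point.
Start: joints at [-1.189, 0.13, 1.488, -0, 1.523, -0.085], TCP at [0.27, -0.536, 0.227] pointing down, gripper open.
Joint ranges: [-2.96, 2.96], [-0.89, 2.26], [0.02, 2.5], [-1.34, 4.48], [0, 2.73], [-2.66, 2.66]. Speed limits (rad/s): [2.39, 2.39, 2.79, 3.14, 3.14, 3.14].

INTERFACE

Orientations are given as [roll, pitch, yaw] about the fixed x, y, z axes, in that order (R = Rz(yaw) Ry(pitch) Rx(roll)).
In Python, from rig import ctrl gives the robot as it stands.
- The arm moves only by the tool send_rows, never from a script. Its argument "increments" is a list of rows, each a list of 7 numbers: the shift along the world's x, y, z in m, then the turn, a rotation vector about the world's x, y, z in rad, then the opening, from 0 (shut) to 1 (fully open). In form: [[x, y, z, ax, ay, az, grip], ...]. A call has 1 to 8 rows; each row shifts and turns the commanded pose from where the row before left it; what a row does not reach is not made up. A row lasts 1/8 s, in which the tool goes at most 62.5 mm and 10.7 degrees, less where a joint would pass 70% of its speed; a pose out of reach is approached as far as the arm can. A call with a gripper value outside its range is refused whole. The fingers move at their own pace and stop on an object; "newtons" is the grip in N (left out, the last holds). Time passes only in rows, so rows that do not move let the fingers close. It gives the time, the measured TCP pose, the force, the opening and the grip force at its end, in the units of the state.
- ctrl.observe(): the state, without advancing time (a new reading comes with each control period).
- ctrl.capture(name): name is "side" or "top" or "wrist"; returns (picture, depth): 384x512x3 uint8, blue, green, red; 384x512 float32, m along the optical axis (not along the pixel's ray), 0 where there is no reading.
- ctrl.camera_model(name): a dict with "fx", "fy", "cx", "cy" (pixels), "k1" (the pictures are not rectified: a ray, as slopes to the right and down, at radius r is drawn at 1 + k1 r^2 times it, then the intrinsics apply), "extrinsics" (4x4, takes a point from world to camera coordinates). Camera axes: x right, y down, z forward; pixel columns grow to the right and rows downward; lengths in m; the calibration is good to about 2 mm. A picture is of the moment at which its call begins: read the wrist's pose just before it. camera_model takes no time and is no camera call; for the wrist camera it gives the pose at the moment of the call.
- ctrl.sign_off(): hands the job in; it is judged then, once.
The state is a dict: "time_s": time; "joint_pos": joint angles; "dq": joint speeds; "joint_efforts": joint torques, N m; "eef_pos": TCP position; "orientation": TCP orientation; "contact_force": force on the tool from outside, world axes, zero at the start; "moment": the same for the moment, N m; "grip_width": finger opening in m; "finger_force": force on a finger pad.
Only numpy, scipy, OpenCV 4.12 (cv2) and the standard library are available. Lean on these libraries where they do the work, as an engineer would, in place of code of your own. Each camera call takes 0.05 s, during which the arm holds its last target. There are 200 camera calls.

## Working session

There is one attempt and no reset: what is moved stays moved. The work goes in short steps, Python scripts to look and compute and a tool call to move; the robot and the scene stay as the last step left them, time stands still between calls to the robot, and variables do not carry over. Pictures are saved under pics/ and viewed, at most 10 in all, crops included, and the job is handed in when it is done.

Besides the shell and the picture viewer there is one more tool, called after ">>>" as name(argument=value, ...), one argument or row to a line, values as JSON. send_rows: Moves the arm, as the interface text tells. Its arguments: {"type":"object","properties":{"increments":{"type":"array"},"newtons":{"type":"number"}},"required":["increments"]}

```bash
ls; mkdir -p pics
python3 - <<'E'
from rig import ctrl
import cv2,numpy as np
ims={}
for n in("top","side"):
    p,d=ctrl.capture(n); np.savez(f"{n}0.npz",p=p,d=d)
    cv2.imwrite(f"pics/{n}0.png",p)
    m=ctrl.camera_model(n); print(n,{k:np.round(v,4).tolist() for k,v in m.items()})
print(ctrl.observe())
E
```

```text
pics
top {'fx': 474.9309, 'fy': 474.9309, 'cx': 250.2351, 'cy': 201.2061, 'k1': -0.1194, 'extrinsics': [[0.0016, -1.0, -0.0047, 0.0623], [-0.9985, -0.0014, -0.0554, 0.5755], [0.0554, 0.0048, -0.9985, 1.2975], [0.0, 0.0, 0.0, 1.0]]}
side {'fx': 499.1737, 'fy': 499.1737, 'cx': 246.4479, 'cy': 191.723, 'k1': -0.1325, 'extrinsics': [[0.9532, 0.3015, -0.0202, -0.5588], [0.2022, -0.6861, -0.6988, -0.0213], [-0.2246, 0.662, -0.715, 1.446], [0.0, 0.0, 0.0, 1.0]]}
{'time_s': 0.1, 'joint_pos': array([-1.18939967e+00,  1.31089516e-01,  1.48914430e+00,  4.49318448e-07,
        1.52298005e+00, -8.53661525e-02]), 'dq': array([-0.00126302, -0.00304771, -0.00186199,  0.00033832, -0.00164801,
        0.00077137]), 'joint_efforts': array([ 7.89116893e-04, -5.61343074e+01, -4.93092942e+01,  7.70105445e-02,
        2.92280334e-02, -1.95951850e-05]), 'eef_pos': array([ 0.26985673, -0.53534933,  0.22570433]), 'orientation': array([-3.13997738e+00, -1.38675913e-04,  4.66762679e-01]), 'contact_force': array([-0.39862195,  0.09444801, -0.16883389]), 'moment': array([ 0.04735695, -0.00084788,  0.04531555]), 'finger_force': 0.0, 'grip_width': 0.09304030425160874}
```

View pics/top0.png

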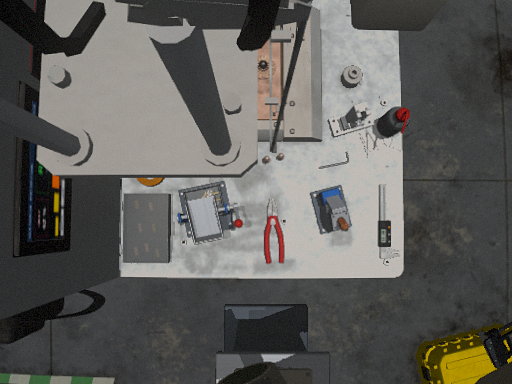

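View pics/side0.png

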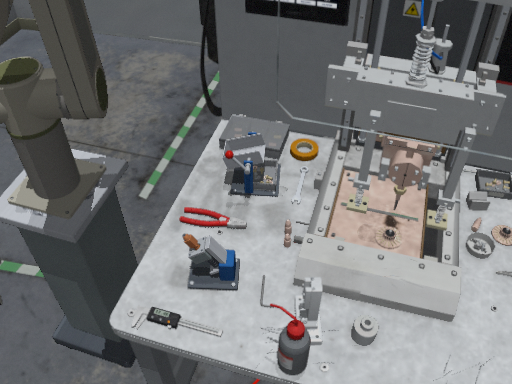

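The top view shows the electrode at (343,225), the holder around (331,210), the scoop at (205,212), the knob at (238,224), the pliers at (273,235) and the spares at (266,160) and (281,156). In the side view the electrode is at (190,242) and the knob at (229,155).

```bash
cat > h.py <<'E'
import numpy as np,cv2
from rig import ctrl
def K(m): return np.array([[m["fx"],0,m["cx"]],[0,m["fy"],m["cy"]],[0,0,1.]]),np.array([m["k1"],0,0,0,0.])
def slopes(m,uv):
    k,d=K(m); return cv2.undistortPoints(np.asarray(uv,float).reshape(-1,1,2),k,d)[:,0]
def ray(m,uv):
    E=np.array(m["extrinsics"]);s=slopes(m,uv);R=E[:3,:3]
    return -R.T@E[:3,3],np.c_[s,np.ones(len(s))]@R
def cloud(m,d):
    v,u=np.mgrid[:384,:512];o,r=ray(m,np.c_[u.ravel(),v.ravel()])
    return (o+r*d.reshape(-1,1)).reshape(384,512,3)
def plane(m,uv,z):
    o,r=ray(m,uv);return o+r*((z-o[2])/r[:,2])[:,None]
def proj(m,P):
    k,d=K(m);E=np.array(m["extrinsics"]);return cv2.projectPoints(np.asarray(P,float).reshape(-1,3),cv2.Rodrigues(E[:3,:3])[0],E[:3,3],k,d)[0][:,0]
def blobs(mask,n=4,amin=12):
    c,l,s,ce=cv2.connectedComponentsWithStats(mask.astype(np.uint8))
    i=[j for j in np.argsort(-s[1:,4])+1 if s[j,4]>=amin][:n]
    return [(l==j,ce[j],s[j]) for j in i]
def load(n,t="0"):
    z=np.load(f"{n}{t}.npz");return z["p"],z["d"]
E
python3 - <<'E'
from h import *
np.set_printoptions(precision=4,suppress=True)
out=[]
for n in("top","side"):
    p,d=load(n);m=ctrl.camera_model(n);C=cloud(m,d);np.save(n+"C.npy",C)
    hsv=cv2.cvtColor(p,cv2.COLOR_BGR2HSV);h,s,v=cv2.split(hsv)
    ws=(C[...,0]>.25)&(C[...,0]<.9)&(C[...,1]>-.45)&(C[...,1]<.4)&(d>0)&(C[...,2]<.3)
    for nm,mk in(("red",((h<4)|(h>174))&(s>170)&(v>60)),("cop",(h>=4)&(h<14)&(s>90)&(v>40)),("blue",(h>95)&(h<120)&(s>130)&(v>35)),("amber",(h>14)&(h<24)&(s>170))):
        for b,c,st in blobs(mk&ws):
            P=C[b];print(n,nm,c.round(1),st[:5],"med",np.median(P,0),"min",P.min(0),"max",P.max(0))
    x0,y0,w,hh=(165,165,200,90) if n=="top" else (150,110,150,190)
    cr=p[y0:y0+hh,x0:x0+w];f=4 if n=="top" else 3
    out.append(cv2.resize(cr,None,fx=f,fy=f,interpolation=cv2.INTER_CUBIC))
    cv2.imwrite(f"pics/{n}c.png",out[-1])
E
```

```text
top red [267.1 240.2] [264 216   8  47 168] med [0.467  0.0167 0.0152] min [0.4077 0.0057 0.0085] max [0.5346 0.025  0.0217]
top red [403.1 115.7] [397 108  13  25 151] med [ 0.7868 -0.3206  0.1563] min [ 0.7374 -0.3443  0.1001] max [ 0.807  -0.309   0.1965]
top red [279.5 240.5] [273 216  10  46 151] med [ 0.4657 -0.0189  0.0165] min [ 0.4104 -0.0247  0.007 ] max [0.5345 0.0005 0.0223]
top red [237.9 222.8] [235 219   7   8  43] med [0.5136 0.092  0.1753] min [0.5064 0.0847 0.1692] max [0.5234 0.0994 0.1808]
top cop [342.6 223.4] [338 218  10  12  82] med [ 0.5141 -0.1699  0.1388] min [ 0.4991 -0.1846  0.1014] max [ 0.5275 -0.1602  0.1543]
top blue [330.  193.7] [321 188  20  16 131] med [ 0.5942 -0.1484  0.0726] min [ 0.5679 -0.1758  0.0642] max [ 0.6078 -0.126   0.0782]
top blue [225.4 208.4] [224 204   4   9  17] med [0.5496 0.1266 0.1239] min [0.5418 0.1213 0.1207] max [0.5624 0.1294 0.1278]
top blue [179.2 217.6] [178 214   3   8  15] med [0.5265 0.2435 0.1253] min [0.5188 0.2405 0.1195] max [0.5366 0.246  0.1281]
top amber [149.5 180.9] [137 178  26   8 123] med [0.6313 0.3429
[... 540 characters left out ...]
49 0.0793 0.161 ] max [0.5233 0.0957 0.1776]
side cop [191.  241.5] [184 234  16  16 152] med [ 0.5143 -0.1776  0.1309] min [ 0.4992 -0.1834  0.1035] max [ 0.5281 -0.1635  0.1519]
side blue [227.8 266.9] [218 250  18  31 381] med [ 0.595  -0.1739  0.0606] min [ 0.5734 -0.1817  0.0103] max [ 0.6105 -0.128   0.0753]
side blue [248.4 179.1] [244 160   9  33 204] med [0.5549 0.1238 0.0541] min [0.541  0.1164 0.0032] max [0.5654 0.1308 0.1254]
side blue [250.6 133. ] [248 132   8   3  14] med [0.524  0.24   0.1208] min [0.518  0.237  0.1172] max [0.5369 0.2445 0.1257]
side amber [303.8 150.7] [291 139  27  22 314] med [0.6662 0.3204 0.0173] min [ 0.6212  0.2986 -0.0007] max [0.7031 0.3862 0.026 ]
```

View pics/topc.png

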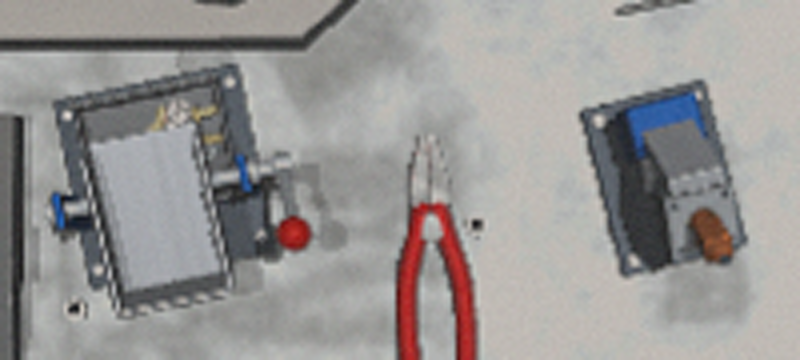

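View pics/sidec.png

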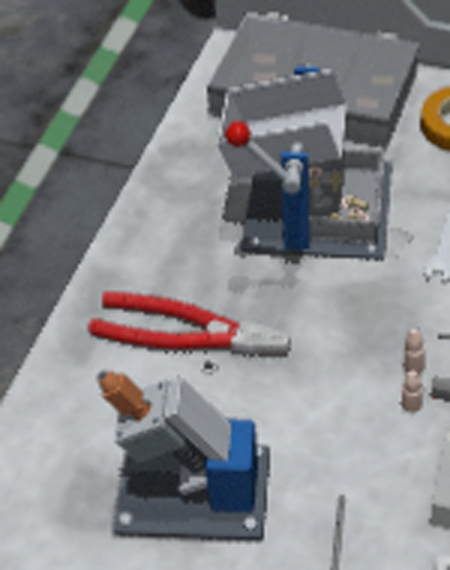

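The crops show the holder base at a yaw of roughly 0.23 rad, with the electrode leaning towards the robot. The scoop is at a yaw of about 0.19 rad, and the lever knob is on its −y side. Next I'll measure the yaws, the electrode axis and the scoop.

Run:
```python
from h import *
np.set_printoptions(precision=4,suppress=True)
C={n:np.load(n+"C.npy") for n in("top","side")}
M={n:ctrl.camera_model(n) for n in C}
# bases: dark points at plate height
for nm,c,r,zl in(("holder",(.575,-.16),.11,(.005,.016)),("stand",(.54,.185),.12,(.002,.012))):
    for n in C:
        p,_=load(n);X=C[n];g=p.max(2)
        k=(abs(X[...,0]-c[0])<r)&(abs(X[...,1]-c[1])<r)&(X[...,2]>zl[0]-.006)&(X[...,2]<zl[1]+.004)&(g<115)
        b=blobs(k,1)[0][0]; P=plane(M[n],np.argwhere(b)[:,::-1],.01 if nm=="holder" else .006)[:,:2]
        rc=cv2.minAreaRect((P*1000).astype(np.float32));print(nm,n,b.sum(),rc,cv2.boxPoints(rc).round().tolist())
# electrode axis
N=[];O=[];cs=[]
for n in C:
    p,d=load(n);X=C[n];h,s,v=cv2.split(cv2.cvtColor(p,cv2.COLOR_BGR2HSV))
    k=(h>=3)&(h<16)&(s>85)&(v>35)&(abs(X[...,0]-.514)<.04)&(abs(X[...,1]+.172)<.04)
    b=blobs(k,1)[0][0];uv=np.argwhere(b)[:,::-1].astype(float);m=uv.mean(0)
    w=np.linalg.svd(uv-m,full_matrices=False)[2][0];o,r=ray(M[n],[m,m-w*5,m+w*5]);nn=np.cross(r[1],r[2]);nn/=np.linalg.norm(nn)
    N.append(nn);O.append(o);cs.append((o,r[0]/np.linalg.norm(r[0])));print(n,m,w,len(uv))
a=np.cross(*N);a/=np.linalg.norm(a);a*=np.sign(a[2])
(o1,r1),(o2,r2)=cs;t=np.linalg.lstsq(np.c_[r1,-r2],o2-o1,rcond=None)[0]
print("axis",a,"tilt",np.degrees(np.arccos(a[2])),"yaw",np.arctan2(-a[1],-a[0]),"mid",o1+t[0]*r1,o2+t[1]*r2)
P0=np.linalg.lstsq(np.array(N),[N[0]@O[0],N[1]@O[1]],rcond=None)[0]
for z in(.10,.13,.15):print("axis pt",P0+a*(z-P0[2])/a[2])
# head faces & scoop floor: local plane fits
def normals(X,c,r,zr,want,tol=8):
    k=(np.linalg.norm(X[...,:2]-c,axis=2)<r)&(X[...,2]>zr[0])&(X[...,2]<zr[1]);P=X[k];best=None;rng=np.random.default_rng(0)
    for _ in range(3000):
        q=P[rng.choice(len(P),3,0)];n=np.cross(q[1]-q[0],q[2]-q[0]);n/=np.linalg.norm(n)+1e-12;n*=np.sign(n[2]+1e-9)
        if abs(np.degrees(np.arccos(min(1,n[2])))-want)>tol: continue
        i=abs((P-q[0])@n)<.0025
        if best is None or i.sum()>best.sum(): best=i
    Q=P[best];m=Q.mean(0);n=np.linalg.svd(Q-m,full_matrices=False)[2][2];n*=np.sign(n[2]);return Q,m,n
for n in C:
    Q,m,nn=normals(C[n],np.array([.53,-.17]),.045,(.05,.16),31.5);print("head",n,len(Q),m,nn,np.degrees(np.arccos(nn[2])),np.arctan2(-nn[1],-nn[0]))
    Q,m,nn=normals(C[n],np.array([.53,.185]),.08,(.07,.17),17);print("scoop",n,len(Q),m,nn,np.degrees(np.arccos(nn[2])),np.arctan2(-nn[1],-nn[0]),Q.min(0),Q.max(0))
```

```text
holder top 536 ((553.3265991210938, -159.80523681640625), (120.01636505126953, 90.60260009765625), 14.105268478393555) [[484.0, -130.0], [506.0, -218.0], [623.0, -189.0], [600.0, -101.0]]
holder side 946 ((556.4047241210938, -167.0220947265625), (120.71757507324219, 90.93655395507812), 16.01346778869629) [[486.0, -140.0], [511.0, -227.0], [627.0, -194.0], [602.0, -107.0]]
stand top 274 ((586.6687622070312, 194.31248474121094), (71.51107025146484, 132.13641357421875), 11.904989242553711) [[538.0, 252.0], [565.0, 122.0], [635.0, 137.0], [608.0, 266.0]]
stand side 764 ((550.7742919921875, 172.70394897460938), (165.26849365234375, 131.06866455078125), 19.268878936767578) [[451.0, 207.0], [494.0, 84.0], [650.0, 138.0], [607.0, 262.0]]
top [342.6265 223.4699] [0.4791 0.8778] 83
side [191.0461 241.4605] [0.7249 0.6889] 152
axis [-0.5081 -0.1095  0.8543] tilt 31.31590326686986 yaw 0.21228517506178915 mid [ 0.5131 -0.1719  0.1258] [ 0.5119 -0.1725  0.1258]
axis pt [ 0.5273 -0.1692  0.1   ]
axis pt [ 0.5095 -0.1731  0.13  ]
axis pt [ 0.4976 -0.1756  0.15  ]
head top 204 [ 0.531  -0.164   0.1166] [-0.5311 -0.1262  0.8379] 33.08458472478652 0.23332119628374604
scoop top 711 [0.5302 0.1838 0.0883] [-0.2871 -0.0456  0.9568] 16.90091811386645 0.1575723498201296 [0.4773 0.1207 0.0715] [0.584  0.2269 0.1054]
head side 232 [ 0.5322 -0.1706  0.1146] [-0.5414 -0.1296  0.8307] 33.82970384154111 0.23502604248703984
scoop side 215 [0.5361 0.1944 0.0904] [-0.2786 -0.0552  0.9588] 16.499786229834584 0.19572508541869094 [0.4747 0.1245 0.0709] [0.586  0.2292 0.105 ]
```

```bash
cat >> h.py <<'E'
from scipy.spatial.transform import Rotation as Rt
def Rrpy(o): return Rt.from_euler("xyz",o)
def delta(pos,rpy,n):
    s=ctrl.observe();d=(np.array(pos)-s["eef_pos"])/n
    w=(Rrpy(rpy)*Rrpy(s["orientation"]).inv()).as_rotvec()/n
    print("t",round(s["time_s"],2),"pos",s["eef_pos"].round(4),"rpy",s["orientation"].round(4),"per row x",n,d.round(4),w.round(4))
E
python3 -c "
from h import *
delta([.451,-.188,.228],[np.pi,-.55,.24],8)"
```

```text
t 0.1 pos [ 0.2699 -0.5353  0.2257] rpy [-3.140e+00 -1.000e-04  4.668e-01] per row x 8 [0.0226 0.0434 0.0003] [ 0.0237 -0.0647 -0.0277]
```

>>> send_rows(
  increments=[
    [0.0226, 0.0434, 0.0003, 0.0237, -0.0647, -0.0277, 1],
    [0.0226, 0.0434, 0.0003, 0.0237, -0.0647, -0.0277, 1],
    [0.0226, 0.0434, 0.0003, 0.0237, -0.0647, -0.0277, 1],
    [0.0226, 0.0434, 0.0003, 0.0237, -0.0647, -0.0277, 1],
    [0.0226, 0.0434, 0.0003, 0.0237, -0.0647, -0.0277, 1],
    [0.0226, 0.0434, 0.0003, 0.0237, -0.0647, -0.0277, 1],
    [0.0226, 0.0434, 0.0003, 0.0237, -0.0647, -0.0277, 1],
    [0.0226, 0.0434, 0.0003, 0.0237, -0.0647, -0.0277, 1],
  ],
)

```text
time_s: 1.1
eef_pos: [0.4512, -0.1872, 0.2288]
orientation: [3.141, -0.552, 0.238]
contact_force: [-0.4, 0.1, 0.6]
grip_width: 0.0932
finger_force: 0.0
```

>>> send_rows(
  increments=[
    [0, 0, 0, 0, 0, 0, 1],
    [0, 0, 0, 0, 0, 0, 1],
    [0, 0, 0, 0, 0, 0, 1],
  ],
)

```text
time_s: 1.48
eef_pos: [0.4507, -0.1896, 0.2293]
orientation: [3.14, -0.55, 0.239]
contact_force: [-0.0, 0.5, -0.5]
grip_width: 0.0934
finger_force: 0.0
```

```bash
python3 -c "
from h import *
delta([.451,-.188,.228],[np.pi,-.55,.24],1)
m=ctrl.camera_model('wrist');p,d=ctrl.capture('wrist');np.savez('wrist0.npz',p=p,d=d)
E=np.array(m['extrinsics']);np.save('wE.npy',E)
print({k:m[k] for k in m if k!='extrinsics'},E.round(4).tolist())
s=ctrl.observe();print(s['joint_pos'].round(3),s['contact_force'],s['moment'])
a=np.array([-.5075,-.1242,.8526]);mo=np.array([.522,-.1704,.109])
print(proj(m,[mo,mo+.0475*a]))
cv2.imwrite('pics/w0.png',p)"
```

```text
t 1.48 pos [ 0.4507 -0.1896  0.2293] rpy [ 3.1398 -0.5496  0.2393] per row x 1 [ 0.0003  0.0016 -0.0013] [ 0.0016 -0.0001  0.0016]
{'fx': 269.839565921484, 'fy': 269.839565921484, 'cx': 259.0565236613871, 'cy': 192.66959446961485, 'k1': 0.005544477197890487} [[0.2361, -0.9717, 0.003, -0.2904], [-0.9319, -0.2273, -0.2825, 0.4703], [0.2752, 0.0639, -0.9593, 0.2799], [0.0, 0.0, 0.0, 1.0]]
[-0.874 -0.578  2.188  0.507  1.303  0.378] [-0.77662306  0.34777199 -0.66105075] [-0.03775767  0.24266005  0.03456576]
[[257.99867416 185.42617514]
 [257.98090305 196.88189976]]
```

View pics/w0.png

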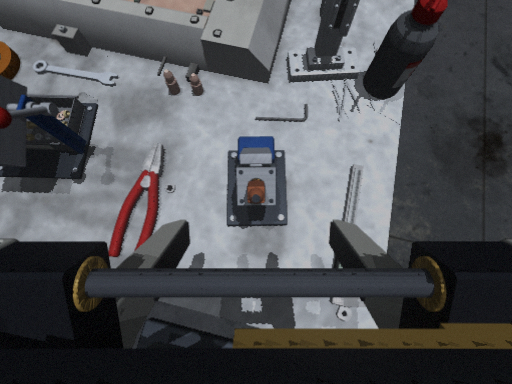

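The wrist view shows the electrode at about (256,191). The head and base edges are square to the picture, so the tool yaw is right. Now I'll check the lateral offset.

Run:
```python
from h import *
np.set_printoptions(precision=4,suppress=True)
m=ctrl.camera_model('wrist');p,d=load('wrist');C=cloud(m,d)
a=np.array([-.5075,-.1242,.8526]);mo=np.array([.522,-.1704,.109]);y=np.array([-np.sin(.24),np.cos(.24),0]);x=np.cross(y,a)
F=np.array([x,y,a])
h,s,v=cv2.split(cv2.cvtColor(p,cv2.COLOR_BGR2HSV))
k=(h>=3)&(h<18)&(s>80)&(v>25);k[:, :235]=0;k[:,280:]=0;k[:150]=0;k[230:]=0
b,c,st=blobs(k,1)[0];print("cop",c,st)
L=(C-mo)@F.T;P=L[b];print("local cop med",np.median(P,0),P.min(0),P.max(0))
k=(abs(L[...,2])<.006)&(np.linalg.norm(L[...,:2],axis=2)<.045)
Q=L[k];print("head face",len(Q),Q.min(0),Q.max(0),np.median(Q,0),cv2.minAreaRect((Q[:,:2]*1000).astype(np.float32)))
# plane fit
A=np.c_[Q[:,:2],np.ones(len(Q))];print("plane",np.linalg.lstsq(A,Q[:,2],rcond=None)[0])
# copper max width rows: centre u per row
for r in range(st[1],st[1]+st[3]):
    u=np.flatnonzero(b[r]);print(r,u.min(),u.max(),end="; ")
t=ctrl.observe();R=Rrpy(t["orientation"]).as_matrix();print("tcp local",F@(t["eef_pos"]-mo),"tool z local",F@R[:,2],"tool y local",F@R[:,1])
```

```text
cop [255.8627 189.6863] [247 179  18  24 306]
local cop med [0.0055 0.002  0.0367] [-0.009  -0.0062 -0.0098] [0.0086 0.0126 0.0486]
head face 1488 [-0.0225 -0.0198 -0.0059] [0.0374 0.0241 0.0045] [0.0121 0.0021 0.0008] ((7.330829620361328, 2.4023303985595703), (59.874324798583984, 43.56499099731445), 0.7432653307914734)
plane [0.0275 0.0071 0.0005]
179 254 259; 180 252 259; 181 250 262; 182 249 262; 183 249 263; 184 248 263; 185 248 263; 186 248 263; 187 247 264; 188 247 264; 189 247 264; 190 247 264; 191 248 264; 192 248 264; 193 248 264; 194 248 264; 195 248 264; 196 248 263; 197 248 264; 198 248 264; 199 248 264; 200 248 264; 201 248 264; 202 248 263; tcp local [-0.0001 -0.0017  0.1411] tool z local [-0.0001 -0.0021 -1.    ] tool y local [-0.0008 -1.      0.0021]
```

>>> send_rows(
  increments=[
    [0.008, 0.0055, -0.0137, 0.0016, 0, 0.0016, 1],
    [0.008, 0.002, -0.0137, 0, 0, 0, 1],
    [0.008, 0.002, -0.0137, 0, 0, 0, 1],
    [0.008, 0.002, -0.0137, 0, 0, 0, 1],
    [0.008, 0.002, -0.0137, 0, 0, 0, 1],
    [0.008, 0.002, -0.0137, 0, 0, 0, 1],
    [0.008, 0.002, -0.0137, 0, 0, 0, 1],
    [0.008, 0.002, -0.0137, 0, 0, 0, 1],
  ],
)

```text
time_s: 2.52
eef_pos: [0.5151, -0.17, 0.1189]
orientation: [-3.141, -0.55, 0.239]
contact_force: [0.9, 0.0, 0.5]
grip_width: 0.0928
finger_force: 0.0
```

>>> send_rows(
  increments=[
    [0, 0, 0, 0, 0, 0, 1],
    [0, 0, 0, 0, 0, 0, 1],
    [0, 0, 0, 0, 0, 0, 1],
  ],
)

```text
time_s: 2.9
eef_pos: [0.515, -0.1697, 0.1203]
orientation: [3.141, -0.551, 0.24]
contact_force: [-0.4, 0.5, 0.3]
grip_width: 0.093
finger_force: 0.0
```

```bash
python3 -c "
from h import *
delta([.515,-.1705,.120],[np.pi,-.55,.24],1)
s=ctrl.observe();print(s['contact_force'],s['moment'],s['joint_pos'].round(3))"
```

```text
t 2.9 pos [ 0.515  -0.1697  0.1203] rpy [ 3.1411 -0.5511  0.2405] per row x 1 [-0.     -0.0008 -0.0003] [ 0.0001  0.0011 -0.0002]
[-0.39546242  0.46125278  0.26080104] [-0.01607166  0.22429362  0.01666013] [-0.714 -0.323  2.215  0.54   0.981  0.372]
```

>>> send_rows(
  increments=[
    [0, 0, 0, 0, 0, 0, 0.12],
    [0, 0, 0, 0, 0, 0, 0.12],
    [0, 0, 0, 0, 0, 0, 0.12],
    [0, 0, 0, 0, 0, 0, 0.12],
    [0, 0, 0, 0, 0, 0, 0.12],
    [0, 0, 0, 0, 0, 0, 0.12],
  ],
  newtons=10,
)

```text
time_s: 3.65
eef_pos: [0.5148, -0.1691, 0.1194]
orientation: [-3.141, -0.55, 0.24]
contact_force: [-0.6, -0.9, 0.0]
grip_width: 0.0378
finger_force: 0.0
```

>>> send_rows(
  increments=[
    [0, 0, 0, 0, 0, 0, 0.12],
    [0, 0, 0, 0, 0, 0, 0.12],
  ],
)

```text
time_s: 3.9
eef_pos: [0.515, -0.1697, 0.1197]
orientation: [3.141, -0.551, 0.241]
contact_force: [2.2, -7.7, -3.6]
grip_width: 0.0182
finger_force: 10.0
```

>>> send_rows(
  increments=[
    [0, -0.0008, 0, 0, 0, 0, 0],
    [0, 0, 0, 0, 0, 0, 0],
    [0, 0, 0, 0, 0, 0, 0],
  ],
  newtons=55,
)

```text
time_s: 4.28
eef_pos: [0.515, -0.1701, 0.1196]
orientation: [-3.141, -0.551, 0.24]
contact_force: [0.9, -1.5, -1.0]
grip_width: 0.0178
finger_force: 55.0
```

```bash
cat > st.py <<'E'
from h import *
np.set_printoptions(precision=4,suppress=True)
a=np.array([-.5075,-.1242,.8526]);y=np.array([-np.sin(.24),np.cos(.24),0]);x=np.cross(y,a);F=np.array([x,y,a]);mo=np.array([.5212,-.169,.1096])
s=ctrl.observe();R=Rrpy(s["orientation"]).as_matrix();yy=F@R[:,1]
print("t",s["time_s"],"tcp local",F@(s["eef_pos"]-mo),"force",F@s["contact_force"],"mom",F@s["moment"],"twist",np.arctan2(yy[0],-yy[1]),"toolz",F@R[:,2],"w",s["grip_width"],s["finger_force"],"j6",s["joint_pos"][5])
E
python3 st.py
```

```text
t 4.275 tcp local [-0.0002  0.0005  0.0118] force [-0.0661 -1.7142 -1.0962] mom [-0.3184  0.1114  0.0269] twist 0.000345732470346644 toolz [ 0.0009  0.0005 -1.    ] w 0.01784204638706636 54.97946798801422 j6 0.37041700025311713
```

>>> send_rows(
  increments=[
    [-0.0015, -0.0004, 0.0026, 0, 0, 0, 0],
    [-0.0015, -0.0004, 0.0026, 0, 0, 0, 0],
    [0, 0, 0, -0.0609, -0.0149, 0.1023, 0],
    [0, 0, 0, -0.0609, -0.0149, 0.1023, 0],
    [0, 0, 0, -0.0609, -0.0149, 0.1023, 0],
    [0, 0, 0, -0.0609, -0.0149, 0.1023, 0],
  ],
)

```text
time_s: 5.03
eef_pos: [0.5114, -0.1697, 0.1234]
orientation: [2.867, -0.482, 0.792]
contact_force: [8.9, 0.5, -8.0]
grip_width: 0.0176
finger_force: 55.0
```

```bash
python3 st.py
```

```text
t 5.025 tcp local [-0.0011  0.0016  0.0168] force [  3.313   -1.6804 -11.3973] mom [-0.3279 -0.288  -0.2608] twist 0.48307862939180113 toolz [-0.0006  0.003  -0.9999] w 0.017585819405744798 55.02216160297394 j6 -0.11076264606384716
```

>>> send_rows(
  increments=[
    [-0.0008, -0.0002, 0.0013, 0.0609, 0.0149, -0.1023, 0],
    [-0.0008, -0.0002, 0.0013, 0.0609, 0.0149, -0.1023, 0],
    [0, 0, 0, 0.0609, 0.0149, -0.1023, 0],
    [0, 0, 0, 0.0609, 0.0149, -0.1023, 0],
    [0, 0, 0, 0, 0, 0, 0],
  ],
)

```text
time_s: 5.65
eef_pos: [0.5099, -0.1706, 0.1261]
orientation: [-3.138, -0.55, 0.237]
contact_force: [9.4, -1.9, -9.6]
grip_width: 0.0177
finger_force: 55.0
```

```bash
python3 st.py
```

```text
t 5.65 tcp local [-0.0011  0.0012  0.02  ] force [  2.3475  -4.0914 -12.75  ] mom [-0.6429 -0.309  -0.0647] twist -0.0023404875530509935 toolz [-0.      0.0018 -1.    ] w 0.0176588924971295 54.97938394546509 j6 0.37508205827333246
```

>>> send_rows(
  increments=[
    [-0.0005, -0.0001, 0.0009, 0.0609, 0.0149, -0.1023, 0],
    [-0.0003, -0.0001, 0.0005, 0.0609, 0.0149, -0.1023, 0],
    [-0.0003, -0.0001, 0.0005, 0.0609, 0.0149, -0.1023, 0],
    [-0.0003, -0.0001, 0.0005, 0.0609, 0.0149, -0.1023, 0],
    [-0.0003, -0.0001, 0.0005, -0.0609, -0.0149, 0.1023, 0],
    [-0.0003, -0.0001, 0.0005, -0.0609, -0.0149, 0.1023, 0],
    [-0.0003, -0.0001, 0.0005, -0.0609, -0.0149, 0.1023, 0],
    [-0.0003, -0.0001, 0.0005, -0.0609, -0.0149, 0.1023, 0],
  ],
)

```text
time_s: 6.65
eef_pos: [0.5073, -0.1708, 0.1302]
orientation: [-3.14, -0.55, 0.243]
contact_force: [12.6, 1.1, -11.5]
grip_width: 0.0178
finger_force: 55.0
```

```bash
python3 st.py
```

```text
t 6.65 tcp local [-0.0012  0.0016  0.0248] force [  4.6772  -1.9004 -16.3545] mom [-0.2789 -0.6257 -0.2505] twist 0.002876283061507861 toolz [ 0.0001  0.0029 -1.    ] w 0.017791692344242663 54.99899089336395 j6 0.3706456441247176
```

>>> send_rows(
  increments=[
    [0.0005, 0.0001, 0.0003, -0.0609, -0.0149, 0.1023, 0],
    [0, 0, 0, -0.0609, -0.0149, 0.1023, 0],
    [-0.0003, -0.0001, 0.0005, -0.0609, -0.0149, 0.1023, 0],
    [0, 0, 0, -0.0609, -0.0149, 0.1023, 0],
    [-0.0003, -0.0001, 0.0005, 0.0609, 0.0149, -0.1023, 0],
    [0, 0, 0, 0.0609, 0.0149, -0.1023, 0],
    [-0.0003, -0.0001, 0.0005, 0.0609, 0.0149, -0.1023, 0],
    [0, 0, 0, 0.0609, 0.0149, -0.1023, 0],
  ],
)

```text
time_s: 7.65
eef_pos: [0.5066, -0.1713, 0.1317]
orientation: [-3.136, -0.549, 0.235]
contact_force: [10.2, -2.7, -13.1]
grip_width: 0.0178
finger_force: 55.0
```

```bash
python3 st.py
```

```text
t 7.65 tcp local [-0.001   0.0013  0.0266] force [  1.0644  -5.0913 -15.9961] mom [-0.961  -0.0955  0.1243] twist -0.004467643814716986 toolz [-0.0007  0.0025 -1.    ] w 0.01781584604416047 54.98494863510132 j6 0.3797334779854826
```

>>> send_rows(
  increments=[
    [0.0001, -0.0005, 0, 0.0609, 0.0149, -0.1023, 0],
    [-0.0003, -0.0001, 0.0005, 0.0609, 0.0149, -0.1023, 0],
    [-0.0003, -0.0001, 0.0005, 0.0609, 0.0149, -0.1023, 0],
    [0, 0, 0, 0.0609, 0.0149, -0.1023, 0],
    [-0.0003, -0.0001, 0.0005, -0.0609, -0.0149, 0.1023, 0],
    [0, 0, 0, -0.0609, -0.0149, 0.1023, 0],
    [-0.0003, -0.0001, 0.0005, -0.0609, -0.0149, 0.1023, 0],
    [0, 0, 0, -0.0609, -0.0149, 0.1023, 0],
  ],
)

```text
time_s: 8.65
eef_pos: [0.5056, -0.1717, 0.1338]
orientation: [-3.14, -0.549, 0.244]
contact_force: [10.7, 0.7, -11.4]
grip_width: 0.0178
finger_force: 55.0
```

```bash
python3 st.py
```

```text
t 8.65 tcp local [-0.0008  0.001   0.0289] force [  3.0433  -1.8225 -15.1794] mom [-0.4155 -0.4334 -0.0788] twist 0.0030853627521361636 toolz [-0.0003  0.0034 -0.9999] w 0.017786188833915754 54.980111718177795 j6 0.3714473766580674
```

>>> send_rows(
  increments=[
    [0, 0, 0, -0.0609, -0.0149, 0.1023, 0],
    [0, 0, 0, -0.0609, -0.0149, 0.1023, 0],
    [-0.0003, -0.0001, 0.0005, -0.0609, -0.0149, 0.1023, 0],
    [0, 0, 0, -0.0609, -0.0149, 0.1023, 0],
    [-0.0003, -0.0001, 0.0005, 0.0609, 0.0149, -0.1023, 0],
    [0, 0, 0, 0.0609, 0.0149, -0.1023, 0],
    [-0.0003, -0.0001, 0.0005, 0.0609, 0.0149, -0.1023, 0],
    [0, 0, 0, 0.0609, 0.0149, -0.1023, 0],
  ],
)

```text
time_s: 9.65
eef_pos: [0.5048, -0.1728, 0.1365]
orientation: [-3.137, -0.55, 0.236]
contact_force: [0.2, -0.1, -1.4]
grip_width: 0.0177
finger_force: 55.0
```

```bash
python3 st.py
```

```text
t 9.65 tcp local [-0.0002  0.0002  0.0317] force [-0.6028 -0.158  -1.3119] mom [0.0073 0.3371 0.0075] twist -0.0037316231037718326 toolz [-0.     0.002 -1.   ] w 0.017679789415666218 54.97809648513794 j6 0.37955124997041034
```

>>> send_rows(
  increments=[
    [-0.0025, -0.0006, 0.0043, 0, 0, 0, 0],
    [-0.005, -0.0012, 0.0085, 0, 0, 0, 0],
    [-0.0075, -0.0019, 0.0128, 0, 0, 0, 0],
    [-0.0075, -0.0019, 0.0128, 0, 0, 0, 0],
    [-0.0075, -0.0019, 0.0128, 0, 0, 0, 0],
    [-0.0075, 0, 0.03, 0, 0, 0, 0],
    [-0.0075, 0, 0.03, 0, 0, 0, 0],
  ],
  newtons=30,
)

```text
time_s: 10.52
eef_pos: [0.4595, -0.1807, 0.2494]
orientation: [3.141, -0.55, 0.243]
contact_force: [0.0, 0.5, -1.0]
grip_width: 0.0182
finger_force: 30.0
```

```bash
python3 st.py
python3 - <<'E'
from h import *
np.set_printoptions(precision=4,suppress=True)
yw=.2;F=np.array([[np.cos(yw),np.sin(yw),0],[-np.sin(yw),np.cos(yw),0],[0,0,1]]);o=np.array([.538,.185,0])
for n in("top","side"):
    L=(np.load(n+"C.npy")-o)@F.T
    k=(abs(L[...,0])<.09)&(abs(L[...,1])<.11)&(L[...,2]>.06)&(L[...,2]<.2);P=L[k]
    # floor model z=z0+x*tan17
    f=P[(abs(P[:,1])<.025)&(abs(P[:,0])<.03)&(P[:,2]<.115)]
    A=np.c_[f[:,:2],np.ones(len(f))];c,*_=np.linalg.lstsq(A,f[:,2],rcond=None);print(n,"floor",c,len(f))
    e=P[:,2]-(P[:,:2]@c[:2]+c[2])
    w=P[(e>.02)&(e<.055)&(abs(P[:,1])<.05)&(P[:,0]>-.03)]
    print(" wall y-",np.percentile(w[w[:,1]<0][:,1],[2,25,50,75,98])," y+",np.percentile(w[w[:,1]>0][:,1],[2,25,50,75,98]),len(w))
    b=P[(e>.02)&(abs(P[:,1])<.025)];print(" back wall",np.percentile(b[:,0],[2,25,50,75,98]),b[:,2].max())
    ff=P[(abs(e)<.004)&(abs(P[:,1])<.02)];print(" floor x",np.percentile(ff[:,0],[0,2,50,98,100]))
    u=P[(abs(abs(P[:,1])-.06)<.012)&(P[:,2]>.115)&(P[:,2]<.135)];print(" upr", u[u[:,1]<0].mean(0),u[u[:,1]>0].mean(0))
    # yaw of floor edges via walls: fit line to y+ wall and y- wall
    for sg in(-1,1):
        q=w[w[:,1]*sg>.025];print("  wall slope",np.polyfit(q[:,0],q[:,1],1))
E
```

```text
t 10.525 tcp local [0.0196 0.0033 0.152 ] force [-0.4056  0.4623 -0.9579] mom [-0.0099  0.3121 -0.0411] twist 0.0024271819013047245 toolz [ 0.0004  0.0006 -1.    ] w 0.018177835576541262 29.99668389558792 j6 0.42411601852698994
top floor [ 0.3081 -0.0062  0.0907] 444
 wall y- [-0.0491 -0.0406 -0.0391 -0.0379 -0.0366]  y+ [0.0334 0.0342 0.035  0.0368 0.048 ] 132
 back wall [-0.0714 -0.0694 -0.067  -0.065  -0.0619] 0.11816519040831652
 floor x [-0.0584 -0.0561 -0.0086  0.0391  0.0412]
 upr [ 0.0021 -0.0608  0.1211] [0.0008 0.0591 0.1212]
  wall slope [ 0.0012 -0.0401]
  wall slope [-0.0007  0.0368]
side floor [ 0.2972 -0.059   0.0914] 53
 wall y- [-0.045  -0.04   -0.0383 -0.0372 -0.0335]  y+ [0.0302 0.0334 0.0349 0.0364 0.0397] 310
 back wall [-0.0715 -0.0691 -0.0672 -0.0657 -0.0634] 0.11400298592425262
 floor x [-0.0429 -0.0393  0.0304  0.0412  0.0415]
 upr [ 0.0033 -0.0638  0.1209] [0.0009 0.0568 0.1226]
  wall slope [ 0.0146 -0.0387]
  wall slope [-0.0036  0.0349]
```

```bash
python3 -c "
from h import *
delta([.545,.185,.25],[np.pi,-.1,.2],8)
_,d=load('top');C=np.load('topC.npy');k=(C[...,2]>.3)&(C[...,1]<.45)&(C[...,1]>-.4)&(d>0)&(C[...,0]>.2)&(C[...,0]<.8);P=C[k];print(P.min(0),P[P[:,0].argsort()[:3]])"
```

```text
t 10.53 pos [ 0.4595 -0.1807  0.2494] rpy [ 3.1407 -0.5502  0.2428] per row x 8 [0.0107 0.0457 0.0001] [-0.0123  0.0549 -0.0052]
[ 0.20000092 -0.37751209  0.30000783] [[0.20000092 0.04888741 0.31715766]
 [0.20003015 0.04923513 0.36520672]
 [0.20006963 0.05104779 0.32453331]]
```

>>> send_rows(
  increments=[
    [0.0107, 0.0457, 0, -0.0123, 0.0549, -0.0052, 0],
    [0.0107, 0.0457, 0, -0.0123, 0.0549, -0.0052, 0],
    [0.0107, 0.0457, 0, -0.0123, 0.0549, -0.0052, 0],
    [0.0107, 0.0457, 0, -0.0123, 0.0549, -0.0052, 0],
    [0.0107, 0.0457, 0, -0.0123, 0.0549, -0.0052, 0],
    [0.0107, 0.0457, 0, -0.0123, 0.0549, -0.0052, 0],
    [0.0107, 0.0457, 0, -0.0123, 0.0549, -0.0052, 0],
    [0.0107, 0.0457, 0, -0.0123, 0.0549, -0.0052, 0],
  ],
)

```text
time_s: 11.52
eef_pos: [0.546, 0.1862, 0.2492]
orientation: [3.141, -0.1, 0.2]
contact_force: [0.6, -0.4, -0.5]
grip_width: 0.0176
finger_force: 30.0
```

>>> send_rows(
  increments=[
    [0, 0, 0, 0, 0, 0, 0],
    [0, 0, 0, 0, 0, 0, 0],
    [0, 0, 0, 0, 0, 0, 0],
  ],
)

```text
time_s: 11.9
eef_pos: [0.5458, 0.1836, 0.2489]
orientation: [3.142, -0.102, 0.197]
contact_force: [-0.2, -0.4, -0.1]
grip_width: 0.0176
finger_force: 30.0
```

Run:
```python
from h import *
np.set_printoptions(precision=4,suppress=True)
delta([.545,.185,.127],[np.pi,-.1,.2],8)
p,d=ctrl.capture('side');cv2.imwrite('pics/s1.png',cv2.resize(p[60:230,150:350],None,fx=3,fy=3,interpolation=cv2.INTER_CUBIC))
m=ctrl.camera_model('wrist');p,d=ctrl.capture('wrist');C=cloud(m,d)
yw=.2;F=np.array([[np.cos(yw),np.sin(yw),0],[-np.sin(yw),np.cos(yw),0],[0,0,1]]);o=np.array([.538,.185,0])
L=(C-o)@F.T;P=L[(d>0)&(abs(L[...,0])<.09)&(abs(L[...,1])<.05)&(L[...,2]>.05)&(L[...,2]<.16)]
e=P[:,2]-(.3057*P[:,0]+.091);w=P[(e>.02)&(e<.055)&(P[:,0]>-.05)]
print(len(P),"wall-",np.percentile(w[w[:,1]<0][:,1],[2,25,50,75,98]),"wall+",np.percentile(w[w[:,1]>0][:,1],[2,25,50,75,98]))
f=P[(abs(P[:,1])<.03)&(abs(e)<.01)];print("floor e",np.median(e[(abs(P[:,1])<.03)&(abs(e)<.01)]))
```

```text
t 11.9 pos [0.5458 0.1836 0.2489] rpy [ 3.1415 -0.1017  0.1975] per row x 8 [-0.0001  0.0002 -0.0152] [-0.      0.0002  0.0003]
3791 wall- [-0.0492 -0.0377 -0.0359 -0.0351 -0.0348] wall+ [0.0347 0.0351 0.0358 0.0376 0.0488]
floor e -0.0001429034167643034
```

View pics/s1.png

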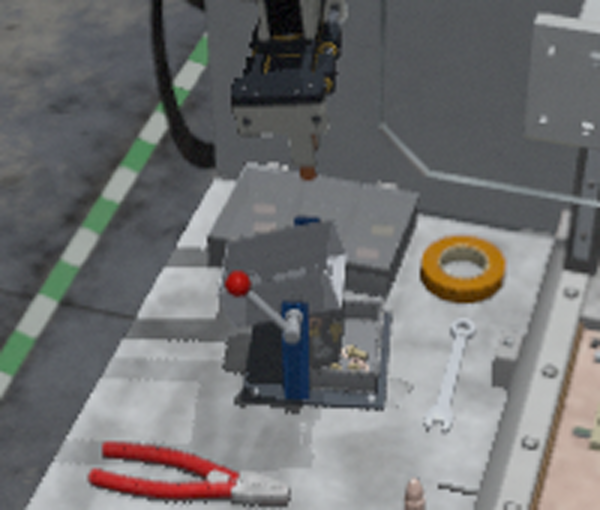

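The side view shows the electrode's tail at (308,173), held over the scoop. The scoop is upright and centred to within about 1 mm, so I'll descend.

>>> send_rows(
  increments=[
    [0, 0.001, -0.02, 0, 0, 0, 0],
    [0, 0.0008, -0.02, 0, 0, 0, 0],
    [0, 0, -0.02, 0, 0, 0, 0],
    [0, 0, -0.02, 0, 0, 0, 0],
    [0, 0, -0.018, 0, 0, 0, 0],
    [0, 0, -0.012, 0, 0, 0, 0],
    [0, 0, -0.008, 0, 0, 0, 0],
    [0, 0, 0, 0, 0, 0, 0],
  ],
)

```text
time_s: 13.0
eef_pos: [0.5456, 0.1866, 0.1297]
orientation: [-3.141, -0.1, 0.198]
contact_force: [-0.3, 0.1, -0.2]
grip_width: 0.018
finger_force: 30.0
```

>>> send_rows(
  increments=[
    [0, 0, -0.002, 0, 0, 0, 0],
    [0, 0, 0, 0, 0, 0, 0],
  ],
)

```text
time_s: 13.25
eef_pos: [0.5462, 0.1867, 0.1287]
orientation: [-3.141, -0.101, 0.198]
contact_force: [1.2, 0.2, -0.8]
grip_width: 0.0178
finger_force: 30.0
```

>>> send_rows(
  increments=[
    [0, 0, -0.001, 0, 0, 0, 0],
    [0, 0, -0.001, 0, 0, 0, 0],
    [0, 0, 0, 0, 0, 0, 0],
  ],
)

```text
time_s: 13.62
eef_pos: [0.5458, 0.1866, 0.126]
orientation: [-3.141, -0.1, 0.198]
contact_force: [-0.4, -0.2, -1.0]
grip_width: 0.0178
finger_force: 30.0
```

>>> send_rows(
  increments=[
    [0, 0, 0, 0, 0, 0, 0.26],
    [0, 0, 0, 0, 0, 0, 0.26],
    [0, 0, 0, 0, 0, 0, 0.26],
  ],
)

```text
time_s: 14.0
eef_pos: [0.5459, 0.1866, 0.1263]
orientation: [-3.141, -0.101, 0.198]
contact_force: [-0.6, 0.1, 0.2]
grip_width: 0.024
finger_force: 0.0
```

>>> send_rows(
  increments=[
    [0, 0, 0.004, 0, 0, 0, 0.26],
    [0, 0, 0.01, 0, 0, 0, 0.26],
    [0, 0, 0.015, 0, 0, 0, 0.26],
    [0, 0, 0.025, 0, 0, 0, 0.26],
    [0, 0, 0.03, 0, 0, 0, 0.26],
    [0, 0, 0.03, 0, 0, 0, 0.26],
  ],
)

```text
time_s: 14.75
eef_pos: [0.546, 0.1866, 0.2425]
orientation: [-3.141, -0.102, 0.198]
contact_force: [0.6, 0.2, 0.5]
grip_width: 0.0238
finger_force: 0.0
```

Run:
```python
from h import *
np.set_printoptions(precision=4,suppress=True)
m=ctrl.camera_model('wrist');p,d=ctrl.capture('wrist');C=cloud(m,d)
h,s,v=cv2.split(cv2.cvtColor(p,cv2.COLOR_BGR2HSV))
yw=.2;F=np.array([[np.cos(yw),np.sin(yw),0],[-np.sin(yw),np.cos(yw),0],[0,0,1]]);L=(C-[.538,.185,0])@F.T
k=(h>=3)&(h<16)&(s>80)&(v>30)&(abs(L[...,0])<.1)&(abs(L[...,1])<.08)&(L[...,2]>.03)
for b,c,st in blobs(k,2): print(c,st,L[b].min(0),L[b].max(0),np.median(L[b],0))
cv2.imwrite('pics/w1.png',p)
```

```text
[257.7823 226.9031] [251 202  15  49 588] [-0.0612 -0.0061  0.0787] [0.0636 0.0107 0.4076] [-0.0275  0.0021  0.0996]
```

View pics/w1.png

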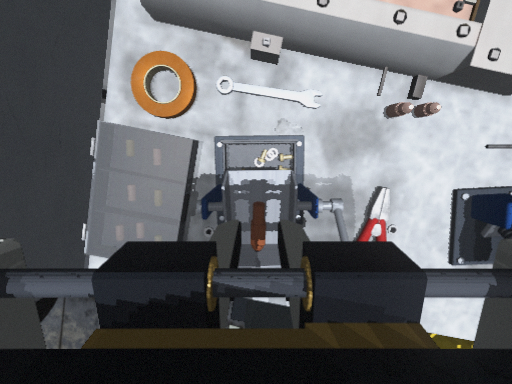

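The wrist view shows the electrode lying flat in the upright scoop at (258,225), about on its centre line. It's released, so next is the lever. I'll go behind the knob with the fingers closed.

```bash
python3 -c "
from h import *
delta([.467,.083,.2425],[np.pi,0,.2],4)"
```

```text
t 14.8 pos [0.5479 0.1871 0.2478] rpy [-3.1411 -0.1084  0.1983] per row x 4 [-0.0202 -0.026  -0.0013] [-0.0055  0.0265  0.0004]
```

>>> send_rows(
  increments=[
    [-0.0202, -0.026, 0, -0.0055, 0.0265, 0.0004, 0],
    [-0.0202, -0.026, 0, -0.0055, 0.0265, 0.0004, 0],
    [-0.0202, -0.026, 0, -0.0055, 0.0265, 0.0004, 0],
    [-0.0202, -0.026, 0, -0.0055, 0.0265, 0.0004, 0],
    [0, 0, 0, 0, 0, 0, 0],
    [0, 0, 0, 0, 0, 0, 0],
  ],
)

```text
time_s: 15.55
eef_pos: [0.4656, 0.0829, 0.2409]
orientation: [3.141, 0.006, 0.199]
contact_force: [0.5, 1.2, 0.6]
grip_width: 0.001
finger_force: 0.0
```

>>> send_rows(
  increments=[
    [0, 0, -0.025, 0, 0, 0, 0],
    [0, 0, -0.025, 0, 0, 0, 0],
    [0, 0, -0.025, 0, 0, 0, 0],
    [0, 0, 0, 0, 0, 0, 0],
    [0, 0, 0, 0, 0, 0, 0],
  ],
)

```text
time_s: 16.18
eef_pos: [0.4657, 0.083, 0.1662]
orientation: [3.141, 0.007, 0.2]
contact_force: [0.4, -1.1, 0.9]
grip_width: 0.0005
finger_force: 0.0
```

```bash
cat > st2.py <<'E'
from h import *
np.set_printoptions(precision=4,suppress=True)
yw=.2;F=np.array([[np.cos(yw),np.sin(yw),0],[-np.sin(yw),np.cos(yw),0],[0,0,1]])
s=ctrl.observe();print("t",s["time_s"],"tcp stand",F@(s["eef_pos"]-[.538,.185,0]),"force",F@s["contact_force"],"rpy",s["orientation"],"w",s["grip_width"])
E
python3 st2.py
```

```text
t 16.175 tcp stand [-0.0911 -0.0856  0.1662] force [ 0.1691 -1.1331  0.9314] rpy [3.141  0.0067 0.2005] w 0.0004712273104934399
```

>>> send_rows(
  increments=[
    [0.0118, 0.0024, 0, 0, 0, 0, 0],
    [0.0118, 0.0024, 0, 0, 0, 0, 0],
    [0.0118, 0.0024, 0, 0, 0, 0, 0],
    [0.0118, 0.0024, 0, 0, 0, 0, 0],
    [0.0118, 0.0024, 0, 0, 0, 0, 0],
    [0.0118, 0.0024, 0, 0, 0, 0, 0],
    [0.0118, 0.0024, 0, 0, 0, 0, 0],
  ],
)

```text
time_s: 17.05
eef_pos: [0.5484, 0.0996, 0.1654]
orientation: [3.141, 0.009, 0.2]
contact_force: [-3.9, -1.3, 3.2]
grip_width: 0.0006
finger_force: 2.2
```

```bash
python3 st2.py
```

```text
t 17.05 tcp stand [-0.0068 -0.0858  0.1654] force [-4.0442 -0.5052  3.2367] rpy [3.1412 0.0085 0.1999] w 0.0006084943776479315
```

>>> send_rows(
  increments=[
    [0.0118, 0.0024, 0, 0, 0, 0, 0],
    [0.0118, 0.0024, 0, 0, 0, 0, 0],
    [0.006, 0.0012, 0, 0, 0, 0, 0],
    [0, 0, 0, 0, 0, 0, 0],
  ],
)

```text
time_s: 17.55
eef_pos: [0.5767, 0.1055, 0.1637]
orientation: [-3.142, 0.011, 0.2]
contact_force: [-5.6, 0.9, 0.6]
grip_width: 0.0009
finger_force: 3.3
```

```bash
python3 st2.py
python3 - <<'E'
from h import *
p,d=ctrl.capture('side');np.savez('side2.npz',p=p,d=d);cv2.imwrite('pics/s2.png',cv2.resize(p[60:230,150:350],None,fx=3,fy=3,interpolation=cv2.INTER_CUBIC))
E
```

```text
t 17.55 tcp stand [ 0.0221 -0.0856  0.1637] force [-5.2909  1.985   0.6008] rpy [-3.1415  0.0114  0.2   ] w 0.000938799526036761
```

View pics/s2.png

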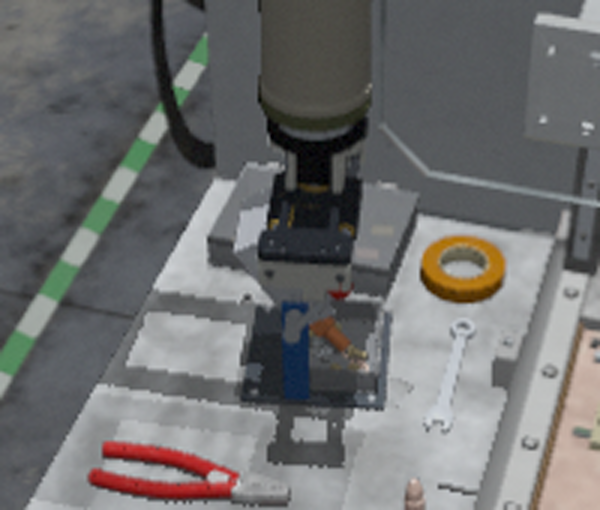

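The side view shows the scoop tipped and the electrode at (340,340), sliding into the tray. I'll push a little further, hold there, then let the lever back slowly.

>>> send_rows(
  increments=[
    [0.004, 0.0008, 0, 0, 0, 0, 0],
    [0, 0, 0, 0, 0, 0, 0],
    [0, 0, 0, 0, 0, 0, 0],
    [0, 0, 0, 0, 0, 0, 0],
    [0, 0, 0, 0, 0, 0, 0],
    [0, 0, 0, 0, 0, 0, 0],
  ],
)

```text
time_s: 18.35
eef_pos: [0.5804, 0.1063, 0.164]
orientation: [3.142, 0.011, 0.2]
contact_force: [-6.8, 0.6, -0.1]
grip_width: 0.0004
finger_force: 3.2
```

```bash
python3 st2.py
python3 - <<'E'
from h import *
np.set_printoptions(precision=4,suppress=True)
yw=.2;F=np.array([[np.cos(yw),np.sin(yw),0],[-np.sin(yw),np.cos(yw),0],[0,0,1]])
p,d=ctrl.capture('side');m=ctrl.camera_model('side');L=(cloud(m,d)-[.538,.185,0])@F.T
h,s,v=cv2.split(cv2.cvtColor(p,cv2.COLOR_BGR2HSV))
k=(h>=3)&(h<14)&(s>110)&(v>30)&(abs(L[...,0])<.13)&(abs(L[...,1])<.1)
for b,c,st in blobs(k,2): print(c,st,L[b].min(0),L[b].max(0),np.median(L[b],0))
E
```

```text
t 18.35 tcp stand [ 0.0259 -0.0856  0.164 ] force [-6.5593  1.9182 -0.1341] rpy [3.1416 0.0111 0.1999] w 0.0003856102952934685
[261.9839 169.5   ] [255 166  14   9  62] [0.0137 0.0044 0.0116] [0.0523 0.0294 0.0338] [0.034  0.0168 0.0221]
```

The electrode lies low in the tray, at z of about 12–34 mm, so I'll let the lever back.

>>> send_rows(
  increments=[
    [-0.0118, -0.0024, 0, 0, 0, 0, 0],
    [-0.0118, -0.0024, 0, 0, 0, 0, 0],
    [-0.0118, -0.0024, 0, 0, 0, 0, 0],
    [-0.0118, -0.0024, 0, 0, 0, 0, 0],
    [-0.0118, -0.0024, 0, 0, 0, 0, 0],
    [-0.0118, -0.0024, 0, 0, 0, 0, 0],
    [-0.0118, -0.0024, 0, 0, 0, 0, 0],
    [-0.0118, -0.0024, 0, 0, 0, 0, 0],
  ],
)

```text
time_s: 19.4
eef_pos: [0.4866, 0.0869, 0.1655]
orientation: [3.141, 0.007, 0.2]
contact_force: [0.7, -0.2, 0.5]
grip_width: 0.0006
finger_force: 0.0
```

>>> send_rows(
  increments=[
    [-0.015, -0.003, 0, 0, 0, 0, 0],
    [-0.02, -0.004, 0, 0, 0, 0, 0],
    [0, 0, 0.03, 0, 0, 0, 0],
    [0, -0.03, 0.04, 0, 0, 0, 0],
    [0, -0.03, 0.04, 0, 0, 0, 0],
    [0, -0.03, 0, 0, 0, 0, 0],
    [0, -0.03, 0, 0, 0, 0, 0],
    [0, 0, 0, 0, 0, 0, 0],
  ],
)

```text
time_s: 20.4
eef_pos: [0.452, -0.0415, 0.2758]
orientation: [3.14, 0.006, 0.197]
contact_force: [-0.5, 0.4, 0.9]
grip_width: 0.0006
finger_force: 0.0
```

```bash
python3 st2.py
python3 - <<'E'
from h import *
np.set_printoptions(precision=4,suppress=True)
yw=.2;F=np.array([[np.cos(yw),np.sin(yw),0],[-np.sin(yw),np.cos(yw),0],[0,0,1]])
for n in("side","top"):
    p,d=ctrl.capture(n);m=ctrl.camera_model(n);L=(cloud(m,d)-[.538,.185,0])@F.T
    h,s,v=cv2.split(cv2.cvtColor(p,cv2.COLOR_BGR2HSV));ws=(abs(L[...,0])<.13)&(abs(L[...,1])<.11)
    for nm,k in(("cop",(h>=3)&(h<14)&(s>110)&(v>30)),("knob",((h<4)|(h>174))&(s>170)&(v>60)&(L[...,2]>.1))):
        for b,c,st in blobs(k&ws,2): print(n,nm,c,st[4],L[b].min(0),L[b].max(0),np.median(L[b],0))
    if n=="side":cv2.imwrite('pics/s3.png',cv2.resize(p[100:250,150:350],None,fx=3,fy=3,interpolation=cv2.INTER_CUBIC))
E
```

```text
t 20.4 tcp stand [-0.1293 -0.2049  0.2758] force [-0.4139  0.457   0.8553] rpy [3.1401 0.0062 0.1971] w 0.0005606253522783717
side cop [260.6071 168.6071] 84 [0.0066 0.0043 0.0109] [0.0521 0.0334 0.0341] [0.0291 0.0172 0.024 ]
side knob [228.7609 154.0652] 46 [-0.0517 -0.0979  0.1604] [-0.0331 -0.0837  0.1779] [-0.0414 -0.0926  0.1708]
top knob [237.907  222.8372] 43 [-0.0504 -0.094   0.165 ] [-0.0326 -0.0783  0.1807] [-0.042  -0.0864  0.1748]
```

View pics/s3.png

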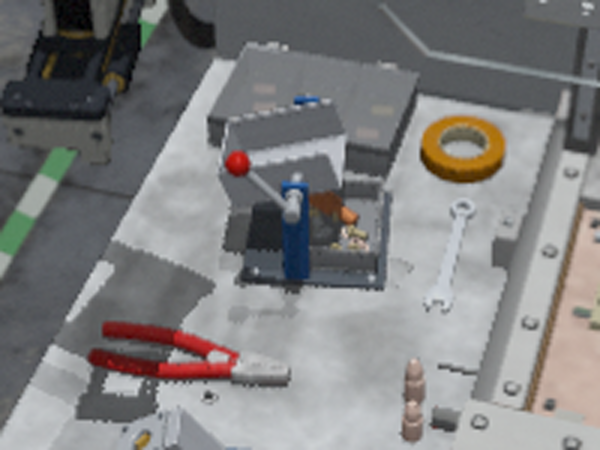

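The electrode lies in the tray at (335,208) and the knob is back in its rest place at (238,163). The arm is clear of everything.

```bash
python3 -c "
from rig import ctrl
print(ctrl.sign_off())"
```

```text
the job is handed in; nothing more can be done
None
```

The worn electrode was twisted free, laid in the scoop and dumped into the grey scrap tray; the scoop swung back upright, I saw no bystander moved, and the job is handed in with no verdict returned.

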